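Dispense the float balls from the bench hopper

TASK

Bring the blue tray under the mouth of the hopper's chute, then pull the hopper's slide gate open by its red tab so that all four yellow balls run down into the tray, and push the gate fully shut again. Leave the tray standing flat under the chute with the balls in it, and leave the bottle, jar and flask where they stand.

Things in the scene. Friction and masses are not known exactly. Their poses are not given: they have to be found in the camera images.
- hopper: White bench hopper, fixed, 320 mm high. Origin on the bench under the centre of its throat (56 mm along x, 110 along y; walls 5 mm thick, 163 to 308 mm high). Its stand lies within 75 mm of the origin along x, y -55 to +110 mm. A steel chute (64 mm wide inside, side walls 42 mm) runs down at 22 degrees to an open mouth on its -y side. The gate pulls out towards its -x.
- chute_lip (a point): Middle of the lower edge of the chute's mouth, 78 mm above the bench, 105 mm from the hopper's origin along its -y; axes as the hopper's. The 5 mm chute floor rises from here to the hopper, so the tray (rim 60 mm) passes under it. Balls leave towards the hopper's -y at under 1 m/s and land up to 100 mm beyond.
- gate (a joint): Slide gate under the throat, a plate 8 mm thick (top 163 mm above the bench). 0 = fully shut, 0.06 m = fully open (hard stops); grows as it is pulled towards the hopper's -x. Starts 4 to 10 mm ajar. Stays where left, sliding friction about 3 N. Balls pass once it is more than about 45 mm open.
- gate_tab (a point): Grip point on the gate's upright red tab, 198 mm above the bench, mid thickness and width. The tab is 12 mm thick along the hopper's x, 60 mm wide along its y, its top 221 mm above the bench; behind it lies the gate plate, top at 163 mm. With the gate shut it stands 120 mm from the hopper's origin along -x. Axes as the hopper's.
- tray_center (a point): Centre of the loose blue open tray, half-way up (30 mm above its underside). Outside 140 mm along its x by 160 mm along its y, 60 mm high, walls and floor 5 mm, about 0.4 kg; it slides on the bench.
- tray_grip (a point): Point to grip on the tray's upright grip plate on its -y end: 85 mm from the tray's centre along the tray's -y, 74 mm above the underside. The plate is 10 mm thick along the tray's y, 70 mm wide along its x, its top 90 mm high. Axes as the tray's.
- ball0_center (a point): Centre of a yellow hollow plastic ball, 44 mm in diameter, 15 g, slick; starts in the hopper on the gate.
- ball1_center (a point): Centre of a yellow hollow plastic ball, 44 mm in diameter, 15 g, slick; starts in the hopper on the gate.
- ball2_center (a point): Centre of a yellow hollow plastic ball, 44 mm in diameter, 15 g, slick; starts in the hopper on the gate.
- ball3_center (a point): Centre of a yellow hollow plastic ball, 44 mm in diameter, 15 g, slick; starts in the hopper on the gate.
- amber_bottle: Bystander: brown glass bottle with black cap, 60 mm in diameter, 120 mm high, origin under its centre.
- amber_jar: Bystander: brown glass jar with black lid, 56 mm in diameter, 85 mm high, origin under its centre.
- flask: Bystander: clear conical flask, 72 mm in diameter at the foot, 110 mm high, origin under its centre.
Things that resemble listed ones, but are neither listed nor needed, are in the scene too. Of the things shaped like the part that bears tray_center, the blue one is meant. What is shaped like the part that bears ball2_center but turquoise is not meant.

How it is judged:
On the way, in this order (a step that is already met when the one before it is completed fails the run):
1. the tray stands flat with the chute's mouth over its inside, the gate not yet opened (x of chute_lip in the frame of tray_center between -0.045 and 0.045 m and y of chute_lip in the frame of tray_center between -0.075 and 0.075 m and height (world z) of tray_center below 0.034 m and angle between tray_center's own z axis and vertical below 0.05 rad and value of joint gate below 0.03 m), for 0.2 s.
2. all four balls are in the tray (x of ball0_center in the frame of tray_center between -0.068 and 0.068 m and y of ball0_center in the frame of tray_center between -0.078 and 0.078 m and z of ball0_center in the frame of tray_center between -0.02 and 0.04 m and x of ball1_center in the frame of tray_center between -0.068 and 0.068 m and y of ball1_center in the frame of tray_center between -0.078 and 0.078 m and z of ball1_center in the frame of tray_center between -0.02 and 0.04 m and x of ball2_center in the frame of tray_center between -0.068 and 0.068 m and y of ball2_center in the frame of tray_center between -0.078 and 0.078 m and z of ball2_center in the frame of tray_center between -0.02 and 0.04 m and x of ball3_center in the frame of tray_center between -0.068 and 0.068 m and y of ball3_center in the frame of tray_center between -0.078 and 0.078 m and z of ball3_center in the frame of tray_center between -0.02 and 0.04 m), for 0.1 s.
At the end, for the whole second after the job is handed in: All four balls lie in the tray, the tray stands flat on the bench (within 0.05 rad) with the middle of the chute's mouth over its inside (within 45 mm of its centre along its x and 75 mm along its y), and the gate is shut to within 3 mm (all of step 2 and x of chute_lip in the frame of tray_center between -0.045 and 0.045 m and y of chute_lip in the frame of tray_center between -0.075 and 0.075 m and height (world z) of tray_center below 0.034 m and angle between tray_center's own z axis and vertical below 0.05 rad and value of joint gate below 0.003 m); the robot touches nothing.
It fails at once if the amber bottle is moved by more than 30 mm or knocked over (distance of amber_bottle from where it was at the start of the episode above 0.03 m or angle between amber_bottle's own z axis and vertical above 0.5 rad).
It fails at once if the amber jar is moved by more than 30 mm or knocked over (distance of amber_jar from where it was at the start of the episode above 0.03 m or angle between amber_jar's own z axis and vertical above 0.5 rad).
It fails at once if the flask is moved by more than 30 mm or knocked over (distance of flask from where it was at the start of the episode above 0.03 m or angle between flask's own z axis and vertical above 0.5 rad).
It also fails if it takes over 58 s, if anything falls off the work surface, if the arm or the gripper's body presses on something with over 40 N, if the wrist force passes 120 N, or if a joint passes its speed limit or range.

ROBOT

A 6-joint arm with a two-finger parallel gripper is mounted at the origin on the work surface. World frame = base frame: x ahead of the robot, y to its left, z up, the work surface at z = 0. Lengths are in m, angles in rad, forces in N, time in s.
With the tool pointing down it reaches from about 0.25 to 0.725 m from the base axis. Payload 4 kg.
Tool frame: the origin (TCP) lies midway between the tips of the shut fingers; the grasp point (between the pads) lies robot.tcp_to_grasp behind it (robot.tcp_to_grasp is the distance from the TCP to the grasp point, in m); z points along the fingers, y is the line along which they close (so a half turn about z gives the same grasp; the last joint's range is limited). The gripper opens to 85 mm and grips with 20 to 120 N. Pads are 22 mm wide; open, the fingers measure 114 mm over their backs; the gripper's body (76 mm by 85 mm) begins 54 mm behind the grasp point. The pads swing forward as they close: fully open they stand 13 mm farther back than shut.
Start: joints at [-1.171, 0.241, 0.005, 1.335, 0, 1.571], TCP at [0.195, -0.461, 0.231] pointing down, gripper open.
Joint ranges: [-2.72, 2.72], [-1.05, 1.87], [-1.09, 1.28], [-1.99, 2.15], [-1.42, 1.44], [-3.14, 3.14]. Speed limits (rad/s): [2.79, 2.79, 3.14, 3.14, 3.14, 3.14].

INTERFACE

Orientations are given as a unit quaternion [w, x, y, z].
In Python, from station import robot gives the robot as it stands. The module is installed in compiled form; this text tells all that it offers. Calls block until the motion is done:
- robot.move_pose(position, orientation): joint-space move of the TCP to a pose.
- robot.servo_line(position, rot=None, max_speed=0.15, guard=None): straight line of the TCP; rot=None keeps the orientation; max_speed is the mean speed in m/s. With guard (N) it stops when the force on the tool has changed by that much, and returns True; else False.
- robot.move_joints(angles): joint-space move.
- robot.gripper_to(opening): finger opening in m; the grip force is fixed at half the most; returns when the fingers have stopped.
- robot.wait(seconds).
- robot.solve_ik(position, orientation): joint angles nearest the present ones, or None.
- robot.read_camera(name): name is "scene" or "top" or "wrist"; returns (picture, depth): 400x640x3 uint8, red, green, blue; 400x640 float32, m along the optical axis (not along the pixel's ray), 0 where there is no reading.
- robot.calibration(name): a dict with "mtx" (3x3 intrinsics, pixels), "R" (3x3) and "t" (3): a world point X has camera coordinates R X + t; the wrist camera has in their place "tool_from_camera" (4x4, takes a point from camera to tool coordinates, whose origin is the TCP and whose axes are the flange's). Camera axes: x right, y down, z forward; pixel columns grow to the right and rows downward; lengths in m; the calibration is good to about 2 mm. The wrist camera is an equidistant fisheye: a pixel r from the principal point sees the ray r / f radians off the axis. A picture is of the moment at which its call begins: read the wrist's pose just before it. calibration takes no time and is no camera call.
A pose or a line that the arm cannot do raises robot.IKError and nothing moves.
- robot.job_done(): hands the job in; it is judged then, once.
Trained networks look in the newest picture that a camera, given by its name, has taken for a name from the list of things; names that differ only in an ending like _2 or _b are one class to them, and where a whole thing is asked for, a point or a joint stands for the part that bears it (a point fixed in the world has none). Each returns a list of dicts, best first, with "score" (0 to 1); they miss things now and then, are a little off and sometimes report something else, mostly with a low value. They report only what shows in the picture. A call takes as long as a camera call. They do not tell look-alikes from the thing itself.
- robot.recognise(camera, name): "point" ([x, y, z] in m, in world coordinates, good to about 4 mm: the middle of the surface that is visible of it).
- robot.silhouettes(camera, name): "mask" (400x640 bool, what is visible of it).
Readings, each from a call of its own:
- robot.read_t(): time.
- robot.read_q(): joint angles.
- robot.read_qd(): joint speeds.
- robot.read_joint_torque(): joint torques, N m.
- robot.read_position(): TCP position.
- robot.read_tool_rot(): TCP orientation.
- robot.read_force(): force on the tool from outside, world axes, zero at the start.
- robot.read_torque(): the same for the moment, N m.
- robot.read_opening(): finger opening in m.
- robot.read_gripper_force(): force on a finger pad.
Only numpy, scipy, OpenCV 4.12 (cv2) and the standard library are available. Lean on these libraries where they do the work, as an engineer would, in place of code of your own. Each camera call takes 0.05 s, during which the arm holds its last target. There are 200 camera calls.

## Working session

There is one attempt and no reset: what is moved stays moved. The work goes in short steps, each a Python script; the robot and the scene stay as the last script left them, time stands still between calls to the robot, and variables do not carry over. Pictures are saved under pics/ and viewed, at most 10 in all, crops included, and the job is handed in when it is done.

```bash
mkdir -p pics
python3 - <<'E'
from station import robot
import cv2,numpy as np
ims=[]
for c in("scene","top"):
    p,d=robot.read_camera(c); np.savez(f"{c}.npz",p=p,d=d); ims.append(p[:,:,::-1])
    for n in("hopper","gate_tab","tray_center","tray_grip","amber_bottle","amber_jar","flask","ball0_center"):
        print(c,n,[(np.round(r["point"],3).tolist(),round(r["score"],2)) for r in robot.recognise(c,n)][:5])
    k=robot.calibration(c);print(k)
cv2.imwrite("pics/a.png",cv2.resize(np.vstack(ims),(640,800))[:, :] if 0 else ims[0]);cv2.imwrite("pics/b.png",ims[1])
print(robot.tcp_to_grasp,robot.read_t(),robot.read_tool_rot())
E
```

```text
scene hopper [([0.631, 0.039, 0.167], 0.93)]
scene gate_tab [([0.529, 0.037, 0.162], 0.59)]
scene tray_center [([0.526, -0.494, 0.015], 0.96), ([0.245, -0.253, 0.024], 0.76), ([0.509, -0.225, 0.019], 0.68)]
scene tray_grip [([0.533, -0.495, 0.021], 0.93), ([0.511, -0.218, 0.021], 0.75), ([0.245, -0.257, 0.028], 0.56), ([0.576, 0.359, 0.059], 0.22)]
scene amber_bottle [([0.446, 0.253, 0.081], 0.44)]
scene amber_jar [([0.428, -0.018, 0.054], 0.69)]
scene flask [([0.575, 0.359, 0.058], 0.43)]
scene ball0_center []
{'mtx': array([[471.66652209,   0.        , 312.91838833],
       [  0.        , 471.66652209, 196.19186629],
       [  0.        ,   0.        ,   1.        ]]), 'R': array([[ 0.86534548,  0.50068424, -0.02219213],
       [ 0.29291524, -0.54119037, -0.78823451],
       [-0.40666676,  0.67559476, -0.61497469]]), 't': array([-0.42338944, -0.03701303,  1.84772196])}
top hopper [([0.592, 0.066, 0.167], 0.56)]
top gate_tab [([0.546, 0.064, 0.165], 0.63)]
top tray_center [([0.537, -0.502, 0.003], 0.93), ([0.518, -0.23, 0.009], 0.84), ([0.62, 0.11, 0.263], 0.69), ([0.257, -0.269, 0.007], 0.62)]
top tray_grip [([0.255, -0.27, 0.007], 0.78), ([0.541, -0.508, 0.007], 0.69), ([0.519, -0.232, 0.003], 0.57)]
top amber_bottle [([0.438, 0.256, 0.089], 0.54), ([0.624, 0.107, 0.26], 0.32)]
top amber_jar [([0.418, -0.004, 0.081], 0.76), ([0.516, -0.229, 0.008], 0.19)]
top flask [([0.557, 0.362, 0.044], 0.95)]
top ball0_center []
{'mtx': array([[439.52287307,   0.        , 313.50171656],
       [  0.        , 439.52287307, 195.74213809],
       [  0.        ,   0.        ,   1.        ]]), 'R': array([[ 0.01202829, -0.99992452, -0.00250526],
       [-0.99465774, -0.01170797, -0.10256174],
       [ 0.10252466,  0.00372552, -0.99472349]]), 't': array([-0.06254459,  0.53080703,  1.41768608])}
0.0187 0.9 [3.27341252e-05 9.80090541e-01 1.98551078e-01 4.23495912e-06]
```

View pics/a.png

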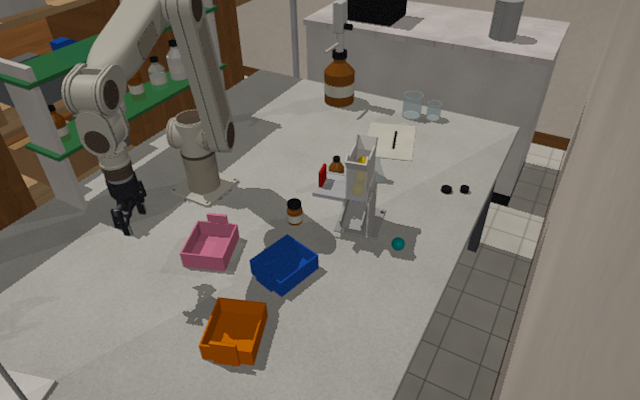

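View pics/b.png

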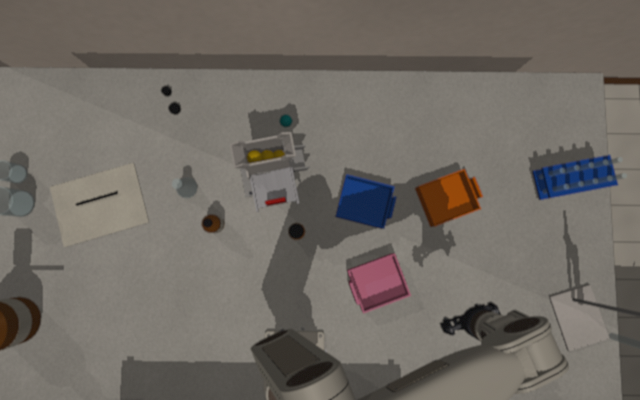

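Blue is at (291,263) in the scene view and (366,200) in the top view. The candidates are the blue tray, the pink tray (210,243)/(377,282) and the orange tray (234,332)/(448,197), plus a blue rack at top (575,177) that has a different shape. I choose the blue one. Its grip plate is on the right, at top (392,205). The red tab is at top (276,202), the hopper at (268,155) with its mouth to the right, the jar at (297,231), the bottle at (211,223) and the flask at (184,186). The turquoise ball at (286,120) is a decoy.

```bash
cat > h.py <<'E'
import numpy as np,cv2
from station import robot
def cloud(c,load=True):
    if load: z=np.load(f"{c}.npz");p,d=z["p"],z["d"]
    else: p,d=robot.read_camera(c)
    k=robot.calibration(c);v,u=np.nonzero(d>0)
    X=np.linalg.inv(k["mtx"])@np.vstack([u,v,np.ones(len(u))])*d[v,u]
    return k["R"].T@(X-k["t"][:,None]),cv2.cvtColor(p,cv2.COLOR_RGB2HSV)[v,u].astype(int),p
def rect(P): return cv2.minAreaRect(P[:2].T.astype(np.float32)*1000)
def near(X,x,y,r): return np.hypot(X[0]-x,X[1]-y)<r
def blue(H): return (abs(H[:,0]-111)<10)&(H[:,1]>140)
def red(H): return ((H[:,0]<6)|(H[:,0]>174))&(H[:,1]>190)&(H[:,2]>60)
E
python3 - <<'E'
from h import *
for c in("scene","top"):
    X,H,p=cloud(c)
    m=blue(H)&near(X,.515,-.228,.16)
    for a,b in((.052,.068),(.072,.1),(.04,.1)):
        P=X[:,m&(X[2]>a)&(X[2]<b)]
        if P.shape[1]>3: print(c,"tray",a,P.shape[1],rect(P),P.mean(1),np.percentile(P[2],[5,50,95]))
    m=red(H)&near(X,.52,.05,.12)&(X[2]>.1);P=X[:,m]
    print(c,"tab",P.shape[1],rect(P),P.mean(1),P.min(1),P.max(1))
    Q=P[:,P[2]>.21]; 
    if Q.shape[1]>3: print("  tabtop",Q.shape[1],rect(Q),Q.mean(1))
    m=near(X,.61,.07,.15);
    for a,b in((.298,.33),(.15,.17)):
        P=X[:,m&(X[2]>a)&(X[2]<b)&(H[:,1]<100)]; print(c,"hop",a,P.shape[1],rect(P),P.mean(1))
z=np.load("top.npz")["p"];a=cv2.resize(z[100:250,220:410,::-1],None,fx=4,fy=4,interpolation=2)
cv2.imwrite("pics/c.png",a)
E
```

```text
scene tray 0.052 430 ((513.8947143554688, -229.60047912597656), (176.34185791015625, 145.39694213867188), 76.36294555664062) [ 0.52011554 -0.23196691  0.05815104] [0.05261726 0.05795276 0.06455393]
scene tray 0.072 119 ((495.42767333984375, -308.86505126953125), (12.855441093444824, 72.73448944091797), 75.0737075805664) [ 0.497459   -0.30981577  0.08471797] [0.07371295 0.08658661 0.09182169]
scene tray 0.04 897 ((513.9439697265625, -229.6824951171875), (176.25051879882812, 145.5641326904297), 76.2358169555664) [ 0.51882877 -0.24054476  0.05726784] [0.04188266 0.05557159 0.08806666]
scene tab 116 ((501.760498046875, 48.832637786865234), (10.328194618225098, 59.180694580078125), 11.888927459716797) [0.50408224 0.04317964 0.19830199] [0.49272142 0.01939991 0.16514557] [0.51090465 0.07716866 0.22293119]
  tabtop 40 ((501.4258728027344, 49.56142807006836), (9.072171211242676, 57.469329833984375), 10.556536674499512) [0.50247681 0.04649704 0.21754974]
scene hop 0.298 393 ((624.9725341796875, 75.30648803710938), (67.35617065429688, 171.3446807861328), 11.726081848144531) [0.62395673 0.07877
[... 717 characters left out ...]
.04489038 0.06044497 0.09030445]
top tab 59 ((496.255859375, 52.03327941894531), (8.17345905303955, 52.46110534667969), 11.627448081970215) [0.49589205 0.05029463 0.219308  ] [0.48915047 0.02652258 0.20308713] [0.50438449 0.07798999 0.22882423]
  tabtop 54 ((496.148193359375, 51.97559356689453), (7.7291340827941895, 52.47613525390625), 12.576915740966797) [0.4961525  0.05042595 0.22044031]
top hop 0.298 640 ((623.7295532226562, 80.0943832397461), (67.55589294433594, 166.40777587890625), 12.003106117248535) [0.62371084 0.08260898 0.31186491]
top hop 0.15 1374 ((566.9542846679688, 69.59841918945312), (173.1195068359375, 133.0806427001953), 11.886876106262207) [0.54508337 0.06350666 0.16343729]
```

View pics/c.png

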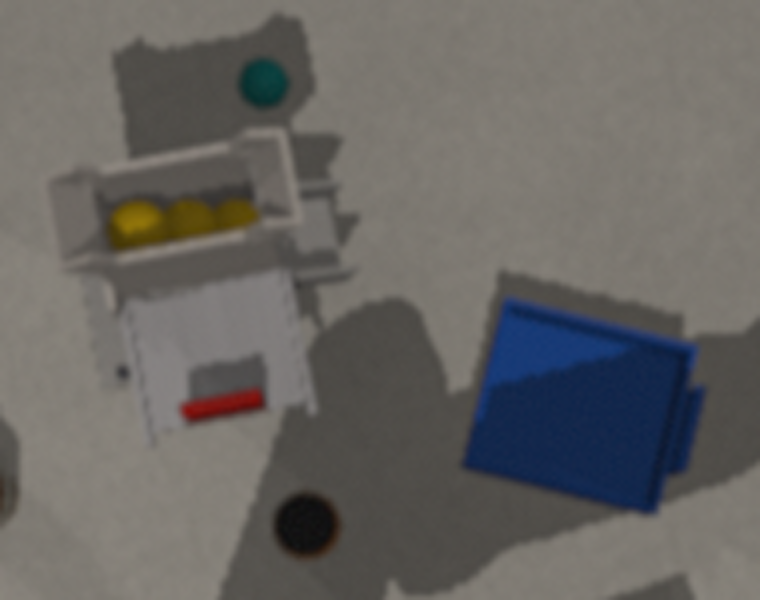

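The close crop confirms the choice: blue open tray, plate at crop (688,430), and the red tab at (222,405) clear of the jar at (305,523). I'll drag the tray next.

```bash
cat >> h.py <<'E'
YH=np.radians(11.8);HX=np.array([np.cos(YH),np.sin(YH)]);HY=np.array([-HX[1],HX[0]]);O=np.array([.624,.077])
def q(yaw): return [0,float(np.cos(yaw/2)),float(np.sin(yaw/2)),0]
def hp(x,y,z): return [*(O+x*HX+y*HY),z]
E
python3 - <<'E'
from h import *
y0=np.radians(-14);g=[.494,-.3055]
fin=hp(0,-.105-.045-.085,.063)
for P,Y in((g+[.063],y0),(fin,YH),(fin[:2]+[.15],YH),(hp(-.127,0,.182),YH+np.pi/2),(hp(-.127,0,.182),YH-np.pi/2),(hp(-.19,0,.182),YH-np.pi/2)): print(P,robot.solve_ik(P,q(Y)))
robot.move_pose(g+[.15],q(y0)); robot.gripper_to(.06)
print(robot.servo_line(g+[.064],max_speed=.1,guard=8),robot.read_position())
robot.gripper_to(0);print(robot.read_opening(),robot.read_gripper_force(),robot.read_force(),robot.read_t())
p,d=robot.read_camera("wrist");cv2.imwrite("pics/d.png",p[:,:,::-1])
E
```

```text
[0.494, -0.3055, 0.063] [-0.55385439  0.51950727 -0.04015837  1.01113069  0.          2.83208436]
[np.float64(0.6720565721828208), np.float64(-0.15303383635899598), 0.063] [-0.22389212  0.71963524  0.32311302  1.17427411  0.          2.71175168]
[np.float64(0.6720565721828208), np.float64(-0.15303383635899598), 0.15] [-0.22389212  0.66598063  0.45618764  1.36100334  0.          2.71175168]
[np.float64(0.499683841627266), np.float64(0.05102900141609262), 0.182] [ 0.10176977  0.27223711 -0.08380951  1.21474971  0.          1.46661724]
[np.float64(0.499683841627266), np.float64(0.05102900141609262), 0.182] [ 0.10176977  0.27223711 -0.08380951  1.21474971  0.         -1.67497541]
[np.float64(0.43801519613527984), np.float64(0.03814575015005983), 0.182] [ 0.08686856  0.15186687 -0.23817648  1.18075297  0.         -1.68987662]
False [ 0.4945498  -0.3058179   0.06468755]
0.008559463532881447 59.7211879491806 [-0.40650694  1.65202305  3.65596647] 4.1
```

View pics/d.png

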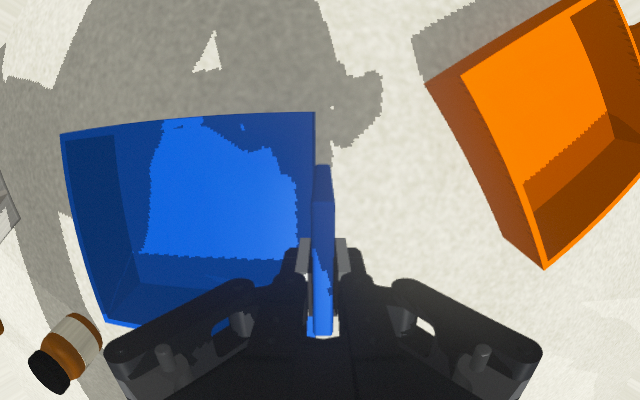

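The wrist view shows the blue plate (322,250) held between both pads, roughly mid-width. Now I drag it under the chute.

Run:
```python
from h import *
z=float(robot.read_position()[2])
print(robot.servo_line(hp(-.10,-.305,z),rot=q(YH),max_speed=.08,guard=30),robot.read_force())
print(robot.servo_line(hp(0,-.235,z),max_speed=.08,guard=25),robot.read_position(),robot.read_force(),robot.read_opening())
robot.gripper_to(.05)
P=hp(0,-.235,.16);robot.servo_line(P,max_speed=.15)
robot.move_pose(hp(-.20,-.22,.26),q(YH-np.pi/2))
X,H,p=cloud("scene",0);cv2.imwrite("pics/e.png",cv2.resize(p[100:350,180:460,::-1],None,fx=2.4,fy=2.4))
m=blue(H)&near(X,.65,-.09,.18)
for a,b in((.045,.066),(.072,.1)):
    P=X[:,m&(X[2]>a)&(X[2]<b)];print(P.shape[1],rect(P))
X,H,p=cloud("top",0);m=blue(H)&near(X,.65,-.09,.18)
for a,b in((.045,.066),(.072,.1)):
    P=X[:,m&(X[2]>a)&(X[2]<b)];print("top",P.shape[1],rect(P))
print(robot.read_t())
```

```text
False [ 0.26483317 -2.68206495  2.49289396]
False [ 0.67251432 -0.15241003  0.0646416 ] [-1.15302806 -0.81088705  4.1610425 ] 0.008985766791080619
440 ((657.119873046875, -76.33282470703125), (139.0831756591797, 178.7979278564453), 11.888021469116211)
145 ((657.186767578125, -95.78187561035156), (69.4794692993164, 140.96481323242188), 14.328824996948242)
top 231 ((654.2125244140625, -71.44209289550781), (139.08912658691406, 160.993896484375), 11.794256210327148)
top 54 ((670.10595703125, -149.49935913085938), (66.60768127441406, 7.166780471801758), 12.037052154541016)
12.7583
```

View pics/e.png

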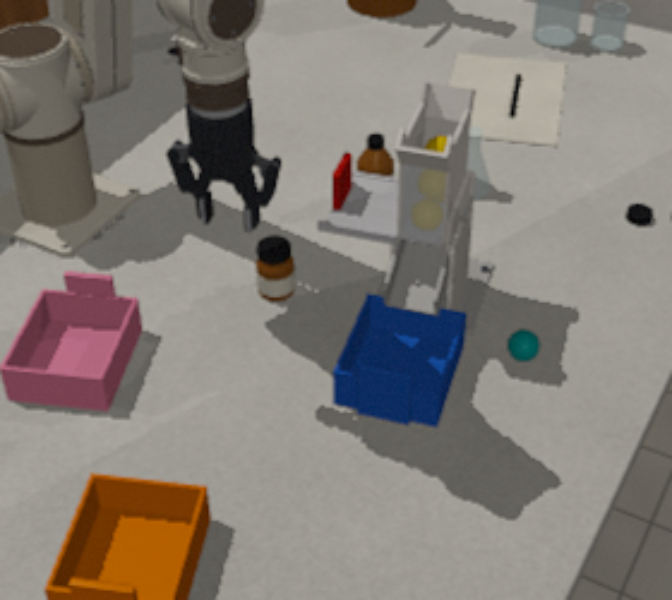

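The tray stands flat with the chute mouth (425,305) over its far end. Now the gate: the tab is at (342,183), with the jar well below it.

Run:
```python
from h import *
Q=q(YH-np.pi/2); t=np.array([.499,.0505])
robot.move_pose([*t,.265],Q)
print(robot.servo_line([*t,.184],max_speed=.1,guard=8),robot.read_position())
robot.gripper_to(0);a=robot.read_position();print(robot.read_opening(),a,(a[:2]-O)@HX,robot.read_force())
x=(a[:2]-O)@HX;y=(a[:2]-O)@HY
print(robot.servo_line(hp(-.182,y,.184),max_speed=.06,guard=18),robot.read_force())
a=robot.read_position();print((a[:2]-O)@HX,robot.read_opening())
robot.wait(1.5);print(robot.read_t())
im=[]
for c,s in(("scene",np.s_[130:290,240:420]),("top",np.s_[110:270,210:390])):
    p,d=robot.read_camera(c);im.append(cv2.resize(p[s][:,:,::-1],(396,352)))
    print(c,[(np.round(r["point"],3).tolist(),round(r["score"],2)) for r in robot.recognise(c,"ball0_center")])
cv2.imwrite("pics/f.png",np.hstack(im))
```

```text
False [0.49950347 0.05031048 0.18460136]
0.011503523582052214 [0.49947599 0.05059426 0.18469144] -0.12729236523329696 [ 0.3056505  -0.10341898  2.56932286]
True [2.15719757 0.29160487 3.92723584]
-0.17827428169556223 0.011515386695031916
17.4083
scene [([0.71, -0.109, 0.049], 0.47)]
top [([0.606, -0.062, 0.044], 0.62), ([0.706, -0.11, 0.045], 0.51)]
```

View pics/f.png

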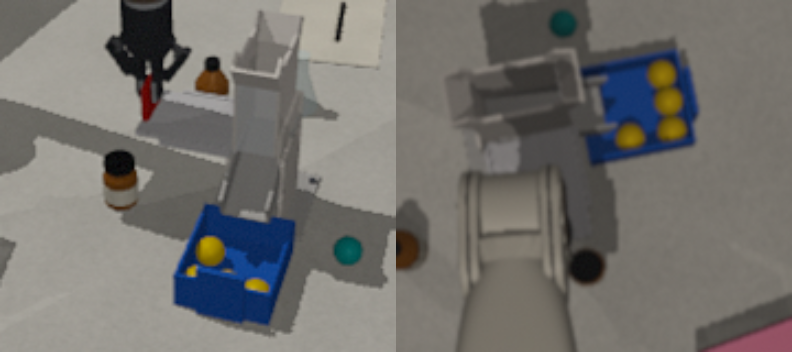

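All four balls are in the tray (top panel: (662,73), (669,100), (671,130), (629,137)) and the hopper is empty. Next I push the gate shut against its stop.

Run:
```python
from h import *
a=robot.read_position();y=(a[:2]-O)@HY;f=lambda:(robot.read_position()[:2]-O)@HX
robot.servo_line(hp(-.128,y,.184),max_speed=.06)
print(f(),robot.servo_line(hp(-.108,y,.184),max_speed=.02,guard=18),f(),robot.read_force(),robot.read_opening())
p=robot.read_position();robot.servo_line(hp(f()+.001,y,.184),max_speed=.02); print(f(),robot.read_force())
robot.gripper_to(.05)
x=f();robot.servo_line(hp(x,y,.27),max_speed=.12)
robot.move_pose(hp(-.25,-.22,.3),q(YH-np.pi/2)); robot.wait(.3)
for c in("scene","top"):
    X,H,p=cloud(c,0);m=red(H)&near(X,.52,.05,.12)&(X[2]>.1);P=X[:,m];print(c,rect(P),(rect(P[:,P[2]>.21])[0]/np.array(1000)-O)@HX)
    cv2.imwrite(f"pics/g{c}.png",p[100:300,200:440,::-1])
cv2.imwrite("pics/g.png",np.hstack([cv2.resize(cv2.imread(f"pics/g{c}.png"),(396,330)) for c in("scene","top")]))
print(robot.read_force(),robot.read_t())
```

```text
-0.1261023894491577 True -0.11838340714079723 [0.5243856  0.29411372 4.80052645] 0.011272238939313462
-0.11834979573014759 [-7.78766182  0.20365746  7.20412236]
scene ((510.7249755859375, 51.81406021118164), (10.370914459228516, 69.10197448730469), 16.13191032409668) -0.11566788547408624
top ((504.2492370605469, 52.825050354003906), (7.624999046325684, 51.56222152709961), 12.613633155822754) -0.12216379837684228
[ 1.52013499  0.83851913 -0.34861143] 22.2333
```

View pics/g.png

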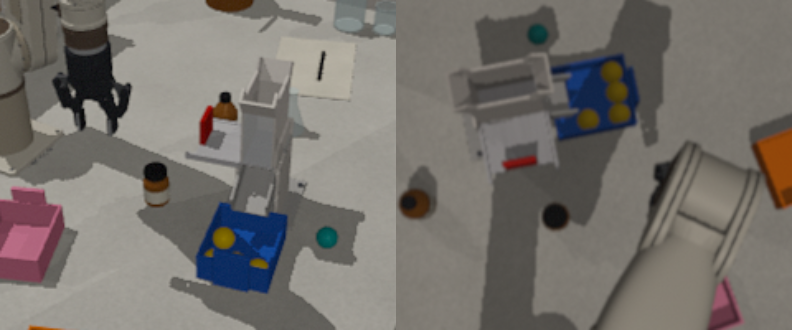

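The stops are 59.9 mm apart, so the gate reached its shut stop. I'll make one light confirming push with closed fingers, back off and hand in.

Run:
```python
from h import *
Q=q(YH-np.pi/2);f=lambda:(robot.read_position()[:2]-O)@HX
robot.gripper_to(0)
robot.move_pose(hp(-.175,0,.28),Q); robot.servo_line(hp(-.175,0,.19),max_speed=.12)
print(robot.servo_line(hp(-.12,0,.19),max_speed=.02,guard=14),f(),robot.read_force())
robot.servo_line(hp(-.175,0,.19),max_speed=.08);robot.servo_line(hp(-.175,0,.28),max_speed=.12)
robot.move_pose(hp(-.25,-.22,.3),Q);robot.wait(.5)
for c in("scene","top"):
    X,H,p=cloud(c,0);P=X[:,red(H)&near(X,.52,.05,.12)&(X[2]>.21)];print((np.array(rect(P)[0])/1000-O)@HX)
print(robot.read_t()); print(robot.job_done())
```

```text
True -0.13884065994733236 [-0.04037622  0.02663487  0.46131488]
-0.1172743114014758
-0.1219216857846835
29.4167
the job is handed in; nothing more can be done
None
```

The job is handed in at 29 s: the blue tray stands flat under the chute with all four yellow balls in it, the gate is pushed to its shut stop, and the bottle, jar and flask were not touched; no verdict was shown.

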